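# Run out the blue telescopic rest until its button locks

## Robot

A 7-joint arm with a two-finger parallel gripper is mounted at the origin on a cart in front of the work surface, level with it; the furniture and walls round the work are solid. World frame = base frame: x ahead of the robot, y to its left, z up, the work surface at z = 0. Lengths are in m, angles in degrees, forces in N, time in s.
With the tool pointing down it reaches from about 0.425 to 0.825 m from the base axis. Payload 3.6 kg.
Tool frame: the origin (TCP) lies where the fingers leave the gripper's body, on its centre line; the fingertips stand 73 mm ahead of it and the grasp point (between the pads) lies 54 mm ahead of it; z points along the fingers, y is the direction in which the jaws open and shut (so a half turn about z gives the same grasp; the last joint's range is limited). The gripper opens to 85 mm and grips with 20 to 120 N. Pads are 22 mm wide; open, the fingers measure 114 mm over their backs; the gripper's body (76 mm by 85 mm) begins 54 mm behind the grasp point. The pads swing forward as they close: fully open they stand 13 mm farther back than shut.
Start: joints at [70.101, 35.231, -0.722, 81.555, 0.464, 63.22, -2.315], TCP at [0.205, -0.617, 0.304] pointing down, gripper open.
Joint ranges: [-178.69, 178.69], [-17.37, 117.87], [-77.05, 75.6], [15.02, 138.74], [-78.02, 258.01], [0.78, 113.62], [-162.83, 162.83]. Speed limits (degrees/s): [159.86, 159.86, 180, 180, 180, 180, 180].

## Interface

Orientations are given as [roll, pitch, yaw] about the fixed x, y, z axes, in that order (R = Rz(yaw) Ry(pitch) Rx(roll)).
In Python, from cell import manip gives the robot as it stands.
- The arm moves only by the shell command python3 -m crank 'ROWS'. ROWS is JSON, a list of rows, each a list of 7 numbers: the shift along the world's x, y, z in cm, then the turn, a rotation vector about the world's x, y, z in degrees, then the finger opening in cm, from 0 to 8.54. In form: [[dx, dy, dz, ax, ay, az, jaw], ...]. A call has 1 to 12 rows; each row shifts and turns the commanded pose from where the row before left it; what a row does not reach is not made up. A row lasts 1/10 s, in which the tool goes at most 50 mm and 8.59 degrees, less where a joint would pass 70% of its speed; a pose out of reach is approached as far as the arm can. A call is refused whole if a number of a shift passes 5 or a number of a turn 8.59, either way. A call with a gripper value outside its range is refused whole. The fingers move at their own pace and stop on an object; the grip force is fixed at half the most. Time passes only in rows, so rows that do not move let the fingers close. It gives the time, the measured TCP pose, the force and the opening at its end, in the units of the state.
- manip.get_state(): the state, without advancing time (a new reading comes with each control period).
- manip.camera(name): name is "side" or "top"; returns the picture (400x640x3 uint8, red, green, blue); there is no depth.
- manip.camera_model(name): a dict with "K" (3x3 intrinsics, pixels), "T" (4x4, takes a point from camera to world coordinates). Camera axes: x right, y up, looking along -z (the intrinsics and any distortion apply to the point x, -y, -z); pixel columns grow to the right and rows downward; lengths in m; the calibration is good to about 2 mm. A picture is of the moment at which its call begins. camera_model takes no time and is no camera call.
- manip.finish_job(): hands the job in, once; it reports no verdict.
The state is a dict: "t": time; "qpos": joint angles; "joint_velocities": joint speeds; "effort": joint torques, N m; "ee_pos": TCP position; "orientation": TCP orientation; "contact_force": force on the tool from outside, world axes, zero at the start; "moment": the same for the moment, N m; "opening": finger opening in m.
Only numpy, scipy, OpenCV 4.12 (cv2) and the standard library are available. Lean on these libraries where they do the work, as an engineer would, in place of code of your own. Each camera call takes 0.05 s, during which the arm holds its last target.

## Task

Two telescopic rests stand on the bench, one with a blue spring button and one with an orange one. Extend the blue one: with the shut fingertips press its blue button flush into the inner bar and, keeping it down, push the black tab so that the white outer tube slides over the button, out to its end, until the button pops up through the tube's lock hole; then let go. Leave the orange rest alone.

Things in the scene. Friction and masses are not known exactly. Their poses are not given: they have to be found in the camera images.
- blue_button_top (a point): Fixed point: centre of the top of the blue spring button standing at rest, 62 mm above the bench. x: along the bar, the way the white tube slides out (from the grey clamp block to the black fork); z up. Button: 34 mm long (x), 16 wide, 10 proud of the steel inner bar (30 wide, top at z = 52 mm); goes straight down, 3 N at first, 6 N flush. Nothing on the rest is above z = 86 mm.
- blue_tab (a point): Centre of the near (-x) face of the black push tab on the blue rest's white tube; moves with the tube; axes as blue_button_top. Tab 36 mm wide, 6 thick, top at z = 74 mm. It bounds a thumb window, 40 mm long, open over the tube's full width, that starts round the button (tab face 20 mm ahead of the button's centre). Shut fingers in it stand on the button and push the tab with their side.
- blue_slide (a joint): How far the blue rest's white tube (42 mm wide, top at z = 58 mm, wall 3) is slid out along +x, m: about 0 at start; 0.063: the 38 mm long lock hole is over the button; firm stop at 0.0645. Friction 2 N. Blocked while the button stands up; pressed 7 mm or more (flush is best) it passes under the lip and the tube's roof (from 20 mm behind the window's centre) then keeps it down.
- blue_button (a joint): how far the blue button is pressed down, m: 0 standing up, 0.010 flush with the inner bar, stop at 0.0105; a spring returns it
- orange_button (a joint): how far the button of the other rest (same make, orange button and orange band) is pressed down, m: 0 standing up; that rest is to be left alone

How it is judged (in metres and radians):
On the way, in this order (a step that is already met when the one before it is completed fails the run):
1. the blue button is pressed down (value of joint blue_button above 0.006 m and value of joint blue_slide below 0.02 m), for 0.05 s.
2. the tube slides over the pressed button (value of joint blue_button above 0.005 m and value of joint blue_slide above 0.03 m), for 0.05 s.
At the end, for the whole second after the job is handed in: The blue rest's tube is out at its lock position (63 mm, within 4 mm) and at rest, with the blue button standing up through the lock hole (within 2 mm of fully up); the orange button stands up (value of joint blue_slide between 0.059 and 0.067 m and value of joint each of blue_button, orange_button below 0.002 m and velocity of joint blue_slide between -0.01 and 0.01 m/s); the robot touches nothing.
It fails at once if the orange rest's button is pressed (value of joint orange_button above 0.005 m).
It also fails if it takes over 29 s, if anything falls off the work surface, if the arm or the gripper's body presses on something with over 40 N, if the wrist force passes 120 N, or if a joint passes its speed limit or range.

## Working session

There is one attempt and no reset: what is moved stays moved. The work goes in short steps, Python scripts to look and compute and a shell command to move; the robot and the scene stay as the last step left them, time stands still between calls to the robot, and variables do not carry over. Pictures are saved under pics/ and viewed, and the job is handed in when it is done.

```bash
ls; mkdir -p pics; python3 - <<'E'
from cell import manip
import cv2
s=manip.get_state();print(s)
for n in("side","top"):
    im=manip.camera(n);cv2.imwrite(f"pics/{n}0.png",im[:,:,::-1]);m=manip.camera_model(n);print(n,m)
E
```

```text
pics
{'t': 0.0, 'qpos': array([70.10098469, 35.29080772, -0.72209341, 81.64313281,  0.46564908,
       63.22178744, -2.31523343]), 'joint_velocities': array([ 0.08163529, -0.06616956,  0.0319923 ,  0.02521481, -0.00436566,
        0.02494904,  0.00281023]), 'effort': array([-3.33629705e-04, -4.69223249e+01,  2.59107957e-01, -1.71036959e+01,
        9.92925663e-03,  9.71523783e-03,  4.36333210e-06]), 'ee_pos': array([ 0.20477355, -0.61626978,  0.30270986]), 'orientation': array([-1.79847233e+02,  4.15914754e-03,  1.83840994e+01]), 'contact_force': array([-0.84791758, -0.24679991,  0.0299414 ]), 'moment': array([-0.02765975, -0.01072374, -0.02335991]), 'opening': 0.08545741866950338}
side {'K': array([[378.97217258,   0.        , 325.58602158],
       [  0.        , 378.97217258, 199.04276055],
       [  0.        ,   0.        ,   1.        ]]), 'T': array([[-0.99942317,  0.01409939, -0.03089561,  0.54147481],
       [-0.03394322, -0.38549631,  0.92208484,  0.89079847],
       [ 0.00109069,  0.92260165,  0.38575253,  0.39953175],
       [ 0.        ,  0.        ,  0.        ,  1.        ]])}
top {'K': array([[440.81274356,   0.        , 319.27386499],
       [  0.        , 440.81274356, 198.31834836],
       [  0.        ,   0.        ,   1.        ]]), 'T': array([[ 0.01288493,  0.99555843, -0.09325977,  0.48195993],
       [-0.99991365,  0.01306948,  0.00136846,  0.12428311],
       [ 0.00258124,  0.09323409,  0.99564087,  0.91434402],
       [ 0.        ,  0.        ,  0.        ,  1.        ]])}
```

View pics/side0.png

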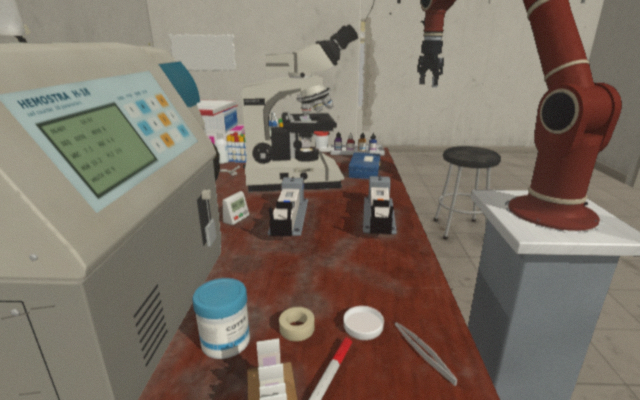

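View pics/top0.png

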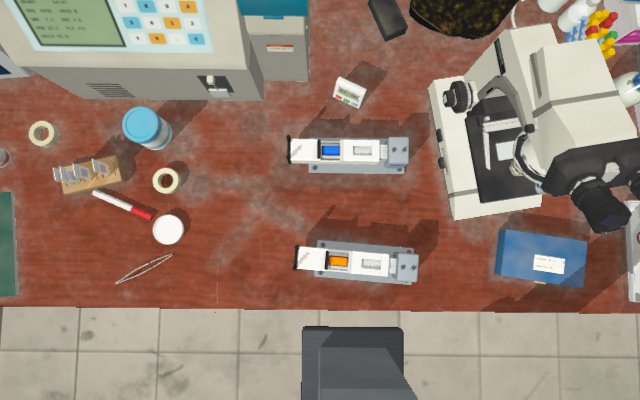

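The top view shows the blue button near (331,149) and the orange one near (339,261). The clamps are on the right and the forks on the left, so the tubes slide toward image left, roughly world +y. Next I'll zoom in and measure.

```bash
cat > h.py <<'E'
import numpy as np,cv2
from cell import manip
def ray(n,uv,z):
    m=manip.camera_model(n);K,T=m["K"],m["T"]
    d=np.linalg.inv(K)@[uv[0],uv[1],1];d=T[:3,:3]@(d*[1,-1,-1]);o=T[:3,3]
    return o+d*(z-o[2])/d[2]
def proj(n,p):
    m=manip.camera_model(n);K,T=m["K"],m["T"]
    c=T[:3,:3].T@(np.array(p)-T[:3,3]);c=K@(c*[1,-1,-1]);return c[:2]/c[2]
E
python3 - <<'E'
from h import *
im=cv2.imread("pics/top0.png");hs=cv2.cvtColor(im,cv2.COLOR_BGR2HSV)
for nm,lo,hi,roi in(("blue",(105,150,60),(125,255,255),(280,420,120,185)),("orange",(8,150,100),(22,255,255),(280,430,230,295))):
    x0,x1,y0,y1=roi;m=np.zeros(im.shape[:2],np.uint8);m[y0:y1,x0:x1]=cv2.inRange(hs,lo,hi)[y0:y1,x0:x1]
    for c in cv2.findContours(m,0,2)[0]:
        if cv2.contourArea(c)>15:
            r=cv2.minAreaRect(c);print(nm,r,cv2.contourArea(c),ray("top",r[0],.062))
            b=np.array([ray("top",p,.062) for p in cv2.boxPoints(r)]);print(b.round(4))
a=cv2.resize(im[120:185,280:420],None,fx=5.5,fy=5.5,interpolation=2);cv2.imwrite("pics/z.png",a)
s=cv2.imread("pics/side0.png");cv2.imwrite("pics/zs.png",cv2.resize(s[165:245,255:405],None,fx=5,fy=5,interpolation=2))
E
```

```text
blue ((330.0, 150.0), (8.0, 16.0), 90.0) 126.0 [0.65729588 0.10329244 0.062     ]
[[0.6651 0.1191 0.062 ]
 [0.6655 0.0877 0.062 ]
 [0.6495 0.0875 0.062 ]
 [0.6491 0.1189 0.062 ]]
orange ((417.32757568359375, 289.9309997558594), (4.642383575439453, 7.427813529968262), 21.801406860351562) 18.0 [ 0.38888351 -0.06602744  0.062     ]
[[ 0.3839 -0.0593  0.062 ]
 [ 0.397  -0.0646  0.062 ]
 [ 0.3938 -0.0728  0.062 ]
 [ 0.3808 -0.0674  0.062 ]]
orange ((397.5, 291.5000305175781), (14.142136573791504, 9.899497032165527), 45.0) 20.0 [ 0.38546181 -0.02821021  0.062     ]
[[ 0.3881 -0.012   0.062 ]
 [ 0.4014 -0.0254  0.062 ]
 [ 0.3829 -0.0444  0.062 ]
 [ 0.3696 -0.031   0.062 ]]
orange ((423.1308898925781, 278.7416076660156), (13.353480339050293, 4.66962194442749), 34.99202346801758) 17.0 [ 0.41008871 -0.07728611  0.062     ]
[[ 0.4135 -0.0643  0.062 ]
 [ 0.4208 -0.0695  0.062 ]
 [ 0.4066 -0.0903  0.062 ]
 [ 0.3994 -0.0851  0.062 ]]
orange ((289.5704650878906, 272.89935302734375), (15.565407752990723, 11.141554832458496), 34.99202346801758) 33.0 [0.4178845  0.17803779 0.062     ]
[[0.4175 0.1963 0.062 ]
 [0.4349 0.1845 0.062 ]
 [0.4183 0.1598 0.062 ]
 [0.4009 0.1716 0.062 ]]
orange ((337.94512939453125, 260.493896484375), (17.889907836914062, 8.724091529846191), 6.340191841125488) 132.5 [0.44256945 0.08578061 0.062     ]
[[0.436  0.1037 0.062 ]
 [0.4525 0.102  0.062 ]
 [0.4492 0.0679 0.062 ]
 [0.4327 0.0696 0.062 ]]
orange ((287.355224609375, 247.73794555664062), (14.28382396697998, 25.16278076171875), 4.763641834259033) 86.5 [0.46562468 0.18320949 0.062     ]
[[0.4427 0.1984 0.062 ]
 [0.4906 0.1954 0.062 ]
 [0.4887 0.1679 0.062 ]
 [0.4408 0.1711 0.062 ]]
orange ((396.0689697265625, 235.82757568359375), (16.71257972717285, 10.39893913269043), 21.801410675048828) 24.0 [ 0.49112922 -0.0258383   0.062     ]
[[ 0.4876 -0.0072  0.062 ]
 [ 0.5062 -0.0146  0.062 ]
 [ 0.4947 -0.0445  0.062 ]
 [ 0.4761 -0.037   0.062 ]]
```

View pics/z.png

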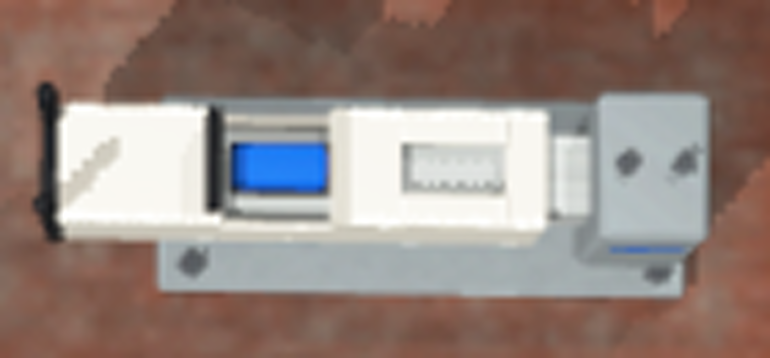

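View pics/zs.png

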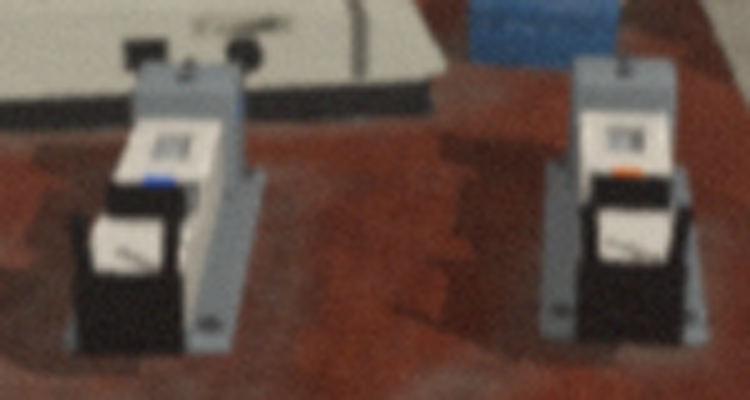

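```bash
python3 - <<'E'
from h import *
def P(x,y,z):return ray("top",((x+.5)/5.5-.5+280,(y+.5)/5.5-.5+120),z)
im=cv2.imread("pics/top0.png")
# tube top edges by hand from zoom
for a,b,z in(((62,104),(546,110),.058),((62,223),(510,235),.058),((158,290),(682,296),.006),((160,97),(595,105),.006)):
    p,q=P(*a,z),P(*b,z);d=p-q;print(p,q,"yaw",np.degrees(np.arctan2(d[1],d[0])))
# subpixel: white mask upper edge (half level) per column
hs=cv2.cvtColor(im,cv2.COLOR_BGR2HSV)
print("btn",P(280,167,.062),"len",P(232,167,.062)-P(328,167,.062),"wid",P(280,143,.062)-P(280,192,.062))
print("tab top",P(208,160,.074),P(222,160,.074))
print("block top",P(600,93,.08),P(710,93,.08),P(600,240,.08))
print(P(62,163,.058),P(548,172,.058))
# subpixel button centroid (blueness weighted)
f=im.astype(float);w=np.clip(f[:,:,0]-f[:,:,2]-60,0,None);w[:140]=0;w[160:]=0;w[:,:318]=0;w[:,345:]=0
ys,xs=np.mgrid[:400,:640];c=((w*xs).sum()/w.sum(),(w*ys).sum()/w.sum());print(c,ray("top",c,.062))
M=np.cov(np.c_[xs[w>0],ys[w>0]].T,aweights=w[w>0]);e,v=np.linalg.eigh(M);print(v[:,1])
p=ray("top",c,.062);q=ray("top",np.array(c)+10*v[:,1],.062);print(q-p)
s=cv2.imread("pics/side0.png").astype(float);w=np.clip(s[:,:,0]-s[:,:,2]-50,0,None);w[:195]=0;w[205:]=0;w[:,:280]=0;w[:,295:]=0
cs=((w*xs).sum()/w.sum(),(w*ys).sum()/w.sum());print(cs,"pred",proj("side",p),proj("side",p+[0,-.017,0]))
print(manip.get_state()["t"])
E
```

```text
[0.68013936 0.18076777 0.058     ] [0.68029124 0.00683861 0.058     ] yaw 90.0500301558814
[0.63685629 0.17994991 0.058     ] [0.6346508  0.01970307 0.058     ] yaw 89.21148290753781
[0.62108187 0.14653166 0.006     ] [ 0.62142245 -0.05180099  0.006     ] yaw 90.09838766433388
[0.69539143 0.14689895 0.006     ] [ 0.69452556 -0.01898024  0.006     ] yaw 89.70092540542399
btn [0.65739956 0.10231226 0.062     ] len [-0.00045953  0.0342509   0.        ] wid [0.01773975 0.00018647 0.        ]
tab top [0.65708887 0.12797932 0.074     ] [0.65715499 0.12305406 0.074     ]
block top [ 0.68150981 -0.00906838  0.08      ] [ 0.68203028 -0.04762797  0.08      ] [ 0.62938338 -0.00897456  0.08      ]
[0.65862944 0.18036133 0.058     ] [0.65769296 0.00611514 0.058     ]
(np.float64(330.7442383963983), np.float64(149.8278486440133)) [0.65765828 0.10183563 0.062     ]
[-0.99970212 -0.02440634]
[0.00022281 0.0196226  0.        ]
(np.float64(286.1714285714286), np.float64(200.97142857142856)) pred [286.11521932 201.51867507] [287.07011229 198.64239432]
0.1
```

```bash
python3 - <<'E'
from h import *
def tri(a,b):
    A=[];o=[]
    for n,uv in(("top",a),("side",b)):
        p,q=ray(n,uv,0),ray(n,uv,.2);d=(q-p)/np.linalg.norm(q-p);A.append(np.eye(3)-np.outer(d,d));o.append(p)
    return np.linalg.solve(A[0]+A[1],A[0]@o[0]+A[1]@o[1])
print("eyepiece",tri((612,222),(350,30)),tri((560,195),(330,50)))
for z in(0,.1,.2,.35):print(z,ray("top",(612,225),z),ray("top",(455,215),z))
E
```

```text
eyepiece [ 0.50999951 -0.20226928  0.42503117] [ 0.55328481 -0.17290007  0.37562631]
0 [ 0.51997336 -0.48508033  0.        ] [ 0.53649976 -0.15938348  0.        ]
0.1 [ 0.5158159  -0.41843546  0.1       ] [ 0.53053485 -0.12835943  0.1       ]
0.2 [ 0.51165845 -0.35179058  0.2       ] [ 0.52456994 -0.09733537  0.2       ]
0.35 [ 0.50542227 -0.25182326  0.35      ] [ 0.51562256 -0.05079929  0.35      ]
```

```bash
python3 -m crank '[[1.5,4,0,0,0,6,0],[1.5,4,0,0,0,6,0],[1.5,4,0,0,0,6,0],[1.5,4,0,0,0,6,0],[1.5,4,0,0,0,6,0],[2.2,4,0,0,0,6,0],[2.2,4,0,0,0,6,0],[2.2,4,0,0,0,6,0],[2.2,4,0,0,0,6,0],[2.2,4,0,0,0,6,0],[1,4,0,0,0,6,0],[1,4,0,0,0,5.6,0]]'
```

```text
t: 1.3
ee_pos: [0.4102, -0.135, 0.3037]
orientation: [-180.0, -0.0, 90.2]
contact_force: [1.1, 0.4, -0.3]
opening: -0.0002
```

```bash
python3 -m crank '[[1,4,0,0,0,0,0],[1,4,0,0,0,0,0],[1,4,0,0,0,0,0],[1,4,0,0,0,0,0],[1,4,0,0,0,0,0],[4,1.5,0,0,0,0,0],[4,1.5,0,0,0,0,0],[4,0.7,0,0,0,0,0],[4,0,0,0,0,0,0],[3.7,0,0,0,0,-0.2,0],[0,0,0,0,0,0,0]]'
```

```text
t: 2.4
ee_pos: [0.6604, 0.0989, 0.3014]
orientation: [180.0, 0.0, 89.6]
contact_force: [-0.7, -1.2, -0.7]
opening: 0.0004
```

```bash
python3 -m crank '[[-0.3,0.3,-3,0,0,0.4,0],[0,0,-3.5,0,0,0,0],[0,0,-3.5,0,0,0,0],[0,0,-2.5,0,0,0,0],[0,0,0,0,0,0,0],[0,0,0,0,0,0,0]]'; python3 - <<'E'
from h import *
for n in("top","side"):
    im=manip.camera(n)[:,:,::-1]
    a=im[100:200,260:420] if n=="top" else im[130:250,220:400]
    cv2.imwrite(f"pics/{n}1.png",cv2.resize(a,None,fx=4.4,fy=4.4,interpolation=2))
s=manip.get_state();print(s["ee_pos"],s["contact_force"],s["orientation"])
E
```

```text
t: 3.0
ee_pos: [0.6536, 0.1033, 0.1792]
orientation: [-180.0, -0.0, 90.2]
contact_force: [0.0, 0.5, 1.2]
opening: 0.0
[0.65476335 0.10368041 0.18102964] [-0.18393405 -0.76722277 -0.07024758] [ 1.79807047e+02 -6.18383348e-02  9.01852159e+01]
```

View pics/side1.png

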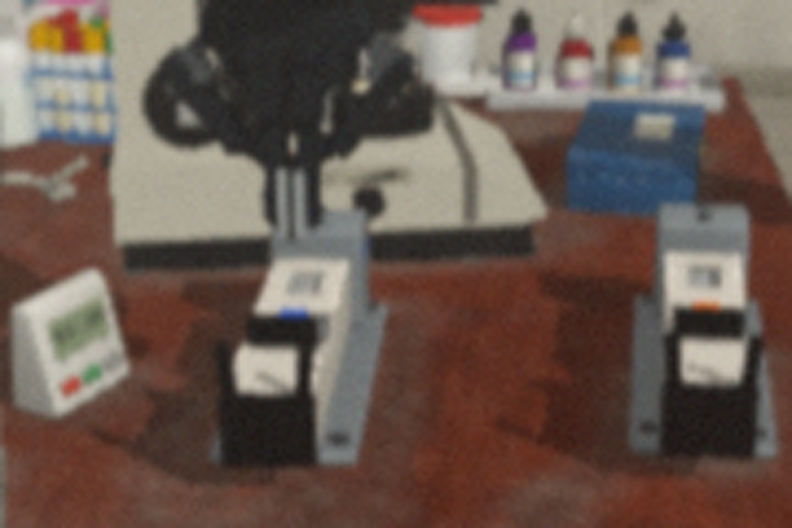

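View pics/top1.png

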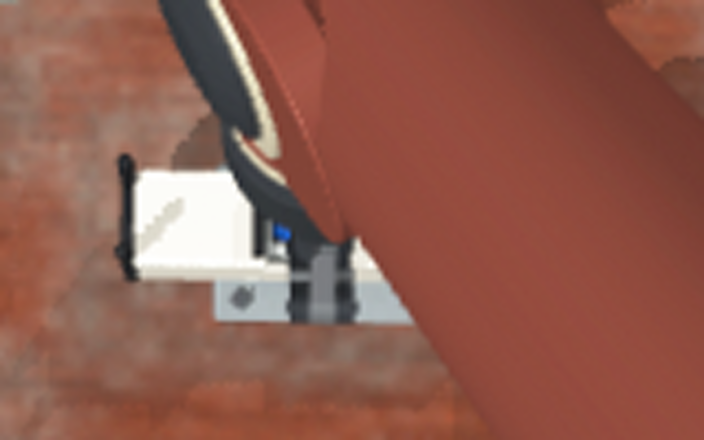

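The side view shows the shut fingertips in line with the blue button, with their bottom at zoom (292,237). The top view shows them over the window. I'll check this by projection.

```bash
python3 - <<'E'
from h import *
print(proj("side",[.655,.115,.107]),proj("side",[.657,.1036,.107]), (292+.5)/4.4-.5+220,(237+.5)/4.4-.5+130)
L=[]
for i in range(4):
    manip.camera("side");s=manip.get_state();L.append(s["ee_pos"]);print(s["ee_pos"],s["contact_force"])
print(np.mean(L,0))
E
```

```text
[285.74076066 185.01862693] [285.51570826 183.20467133] 285.97727272727275 183.47727272727272
[0.65485599 0.1036623  0.18116985] [ 0.35739817  0.24645036 -0.25083699]
[0.65477459 0.10354933 0.18101637] [ 0.18793659 -0.09721119  0.27438838]
[0.65463462 0.10346591 0.18075837] [0.37177089 0.71571271 0.20098922]
[0.65449896 0.10336542 0.18043147] [ 0.79695622 -1.04600507 -0.21447097]
[0.65469104 0.10351074 0.18084401]
```

```bash
python3 -m crank '[[0.3,-0.2,-1,0,0,0,0],[0,0,-1.5,0,0,0,0],[0,0,-1.3,0,0,0,0],[0,0,0,0,0,0,0],[0,0,0,0,0,0,0]]'; python3 -m crank '[[0,0,-0.4,0,0,0,0],[0,0,0,0,0,0,0],[0,0,0,0,0,0,0]]'
```

```text
t: 3.8
ee_pos: [0.6565, 0.1012, 0.1398]
orientation: [-179.9, 0.0, 90.2]
contact_force: [0.3, 0.2, 1.8]
opening: -0.0003
t: 4.1
ee_pos: [0.6571, 0.1013, 0.1372]
orientation: [180.0, -0.0, 90.2]
contact_force: [-0.0, -0.1, 0.5]
opening: -0.0003
```

```bash
python3 -m crank '[[0,0,-0.3,0,0,0,0],[0,0,-0.2,0,0,0,0],[0,0,0,0,0,0,0],[0,0,0,0,0,0,0]]'; python3 -m crank '[[0,0,-0.3,0,0,0,0],[0,0,0,0,0,0,0],[0,0,0,0,0,0,0]]';  python3 -m crank '[[0,0,-0.2,0,0,0,0],[0,0,0,0,0,0,0],[0,0,0,0,0,0,0]]'
```

```text
t: 4.5
ee_pos: [0.6574, 0.1013, 0.1325]
orientation: [179.9, -0.0, 90.2]
contact_force: [1.3, 1.0, 3.7]
opening: 0.0
t: 4.8
ee_pos: [0.6575, 0.1013, 0.1292]
orientation: [179.9, -0.0, 90.2]
contact_force: [0.7, 0.5, 4.3]
opening: 0.0
t: 5.1
ee_pos: [0.6574, 0.1013, 0.1272]
orientation: [179.9, -0.0, 90.2]
contact_force: [1.8, 0.8, 4.0]
opening: -0.0003
```

```bash
python3 -m crank '[[0,0,-0.1,0,0,0,0],[0,0,0,0,0,0,0],[0,0,0,0,0,0,0]]';  python3 -m crank '[[0,0,-0.1,0,0,0,0],[0,0,0,0,0,0,0],[0,0,0,0,0,0,0]]'; python3 -m crank '[[0,0,0,0,0,0,0]]'
```

```text
t: 5.4
ee_pos: [0.6574, 0.1013, 0.1262]
orientation: [179.9, -0.0, 90.2]
contact_force: [1.5, 0.3, 4.4]
opening: 0.0003
t: 5.7
ee_pos: [0.6574, 0.1013, 0.1252]
orientation: [179.9, -0.0, 90.2]
contact_force: [3.0, 0.0, 4.9]
opening: -0.0004
t: 5.8
ee_pos: [0.6574, 0.1013, 0.1253]
orientation: [179.9, -0.0, 90.2]
contact_force: [2.0, 0.9, 4.4]
opening: 0.0003
```

```bash
python3 -m crank '[[0,0,-0.1,0,0,0,0],[0,0,0,0,0,0,0],[0,0,0,0,0,0,0]]'; python3 -m crank '[[0,0,0,0,0,0,0]]'
```

```text
t: 6.1
ee_pos: [0.6574, 0.1014, 0.1248]
orientation: [179.9, -0.0, 90.2]
contact_force: [0.0, -0.1, 8.2]
opening: 0.0002
t: 6.2
ee_pos: [0.6574, 0.1014, 0.1248]
orientation: [179.9, -0.0, 90.2]
contact_force: [0.8, 0.5, 7.7]
opening: -0.0001
```

The force rose to 8 N, so the button is flush on its stop. Next I push along +y.

```bash
python3 -m crank '[[0,0.3,-0.0,0,0,0,0],[0,0.3,0,0,0,0,0],[0,0.3,0,0,0,0,0],[0,0.2,0,0,0,0,0],[0,0,0,0,0,0,0]]'; python3 -m crank '[[0,0.3,0,0,0,0,0],[0,0.3,0,0,0,0,0],[0,0,0,0,0,0,0]]'
```

```text
t: 6.7
ee_pos: [0.6576, 0.1059, 0.1248]
orientation: [-180.0, 0.6, 90.0]
contact_force: [-0.4, -8.6, 11.4]
opening: -0.0003
t: 7.0
ee_pos: [0.6577, 0.1122, 0.1248]
orientation: [-180.0, 0.6, 90.0]
contact_force: [-0.1, -6.7, 11.9]
opening: 0.0001
```

```bash
python3 -m crank '[[0,0.4,0,0,0,0,0],[0,0.4,0,0,0,0,0],[0,0,0,0,0,0,0]]'; python3 - <<'E'
from h import *
for n in("top","side"):
    im=manip.camera(n)[:,:,::-1]
    a=im[100:200,260:420] if n=="top" else im[130:250,220:400]
    cv2.imwrite(f"pics/{n}2.png",cv2.resize(a,None,fx=4.4,fy=4.4,interpolation=2))
s=manip.get_state();print(s["ee_pos"],s["contact_force"],s["orientation"])
E
```

```text
t: 7.3
ee_pos: [0.6578, 0.119, 0.1248]
orientation: [-180.0, 0.7, 90.0]
contact_force: [-0.5, -8.6, 11.8]
opening: -0.0001
[0.65779171 0.11897507 0.12481755] [-0.69202605 -8.03878299 11.90081239] [-179.97424103    0.67473568   89.93620987]
```

View pics/side2.png

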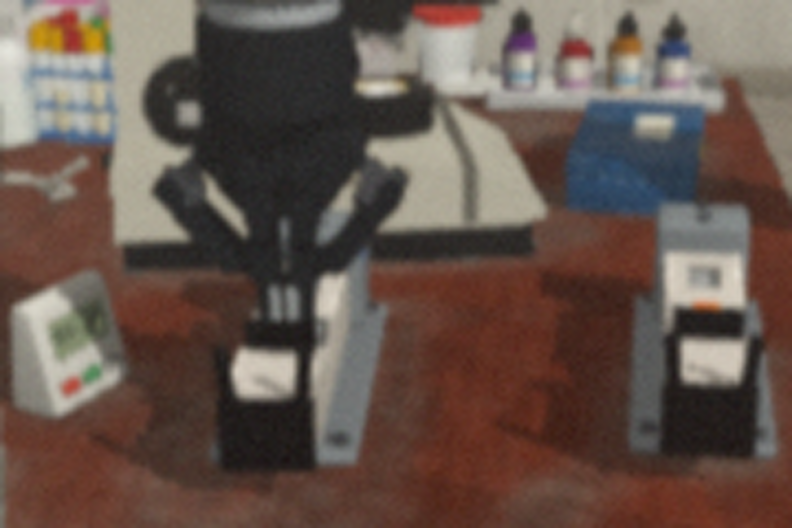

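View pics/top2.png

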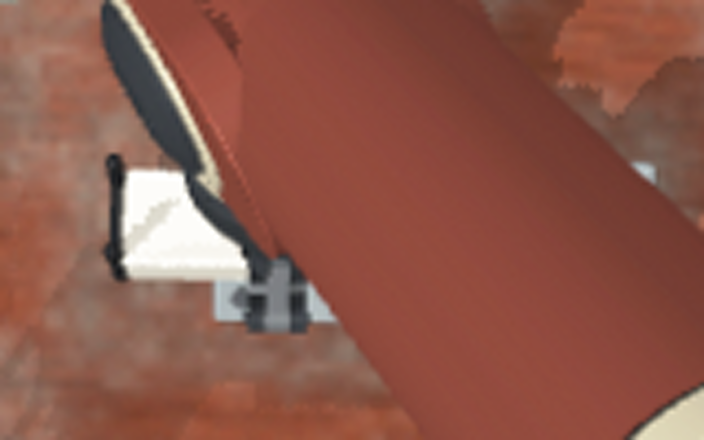

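The fork moved about 11 zoom px (2.5 px) left, so the tube is about 5–7 mm out with the button held down. I keep pushing.

```bash
python3 -m crank '[[0,0.4,0,0,0,0,0],[0,0.4,0,0,0,0,0],[0,0.3,0,0,0,0,0],[0,0,0,0,0,0,0]]'; python3 -m crank '[[0,0.4,0.05,0,0,0,0],[0,0.4,0.1,0,0,0,0],[0,0.4,0.1,0,0,0,0],[0,0.4,0,0,0,0,0],[0,0,0,0,0,0,0]]'
```

```text
t: 7.8
ee_pos: [0.6578, 0.1317, 0.1248]
orientation: [180.0, 0.5, 90.0]
contact_force: [0.7, -5.9, 9.7]
opening: 0.0001
t: 8.3
ee_pos: [0.6568, 0.1504, 0.125]
orientation: [-179.9, 0.3, 90.1]
contact_force: [1.1, -4.0, -0.1]
opening: -0.0001
```

```bash
python3 -m crank '[[0,0.5,0.1,0,0,0,0],[0,0.5,0,0,0,0,0],[0,0.5,0,0,0,0,0],[0,0.4,0,0,0,0,0],[0,0.2,0,0,0,0,0],[0,0,0,0,0,0,0]]'; python3 -m crank '[[0,0.2,0,0,0,0,0],[0,0,0,0,0,0,0]]';python3 -m crank '[[0,0.2,0,0,0,0,0],[0,0,0,0,0,0,0]]'
```

```text
t: 8.9
ee_pos: [0.6559, 0.1766, 0.1275]
orientation: [-179.9, -0.2, 90.3]
contact_force: [-0.6, -0.6, 0.1]
opening: -0.0
t: 9.1
ee_pos: [0.6563, 0.1769, 0.1276]
orientation: [-179.9, -0.0, 90.2]
contact_force: [-2.2, -2.0, -0.6]
opening: -0.0
t: 9.3
ee_pos: [0.6565, 0.1771, 0.1276]
orientation: [-179.9, 0.1, 90.2]
contact_force: [-2.5, -4.1, 1.8]
opening: 0.0001
```

```bash
python3 -m crank '[[0,0.2,0,0,0,0,0],[0,0,0,0,0,0,0],[0,0,0,0,0,0,0]]'; python3 - <<'E'
from h import *
for n in("top","side"):
    im=manip.camera(n)[:,:,::-1]
    a=im[100:200,260:420] if n=="top" else im[130:250,220:400]
    cv2.imwrite(f"pics/{n}3.png",cv2.resize(a,None,fx=4.4,fy=4.4,interpolation=2))
E
```

```text
t: 9.6
ee_pos: [0.6565, 0.1773, 0.1276]
orientation: [-179.9, 0.3, 90.1]
contact_force: [-4.1, -6.4, 3.1]
opening: -0.0002
```

View pics/side3.png

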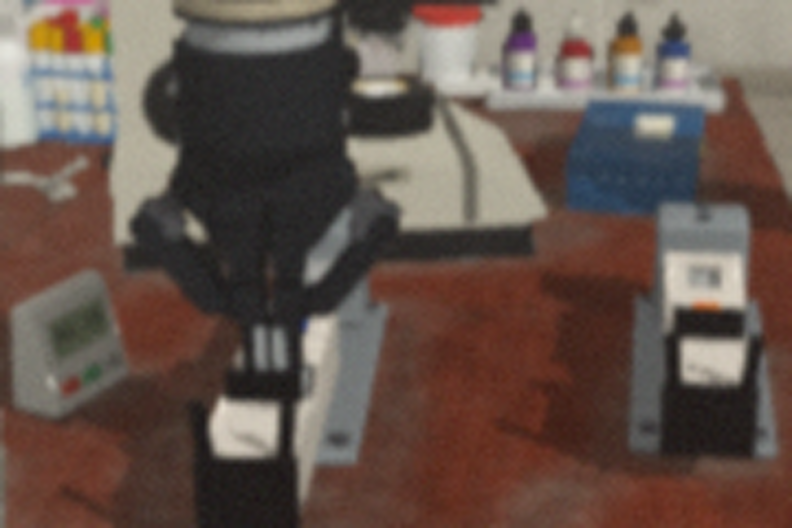

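View pics/top3.png

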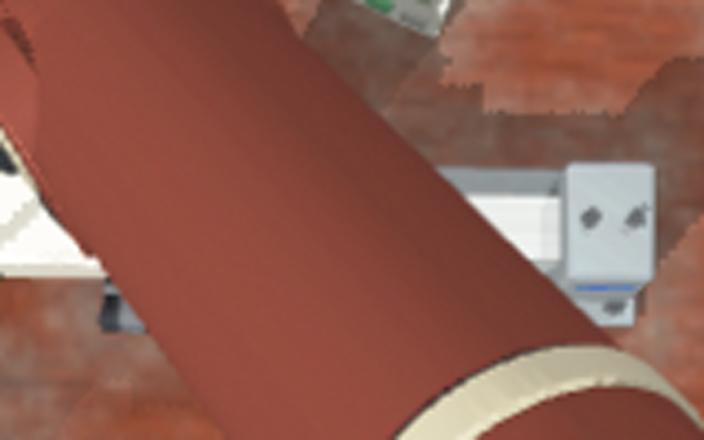

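The side view shows the tube at its stop and a blue speck at zoom (303,325), where the lock hole should be. I'll back off the tab inside the window, lift, and check.

```bash
python3 -m crank '[[0,-0.6,0,0,0,0,0],[0,-0.7,0,0,0,0,0],[0,0,0,0,0,0,0],[0,0,1,0,0,0,0],[0,0,3,0,0,0,0],[0,0,4,0,0,0,0],[0,0,4,0,0,0,0],[0,0,4,0,0,0,0],[-4,0,0,0,0,0,0],[-4,0,0,0,0,0,0],[-4,0,0,0,0,0,0],[-4,0,0,0,0,0,0]]'; python3 - <<'E'
from h import *
for n in("top","side"):
    im=manip.camera(n)[:,:,::-1];cv2.imwrite(f"pics/{n}4r.png",im)
    a=im[100:200,240:420] if n=="top" else im[130:250,220:400]
    cv2.imwrite(f"pics/{n}4.png",cv2.resize(a,None,fx=4.4,fy=4.4,interpolation=2))
print(manip.get_state()["ee_pos"])
E
```

```text
t: 10.9
ee_pos: [0.4953, 0.1683, 0.2885]
orientation: [179.9, -0.1, 90.3]
contact_force: [1.0, 1.1, 0.0]
opening: 0.0
[0.49043113 0.16861375 0.28791302]
```

View pics/side4.png

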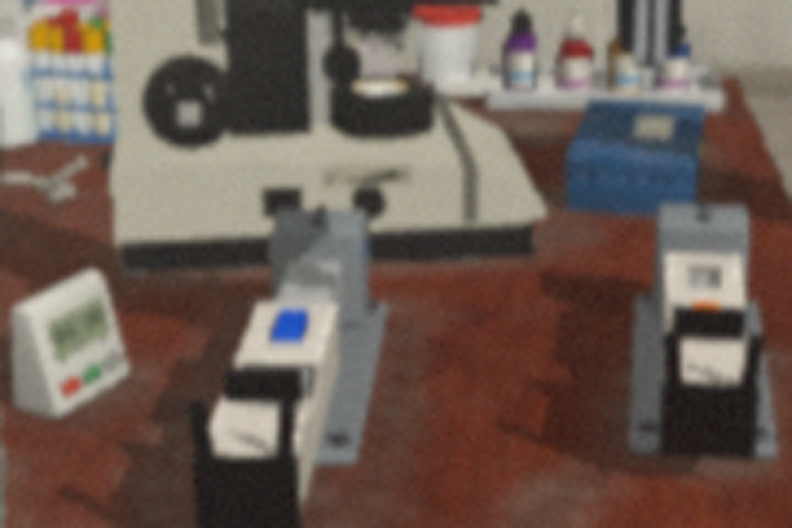

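View pics/top4.png

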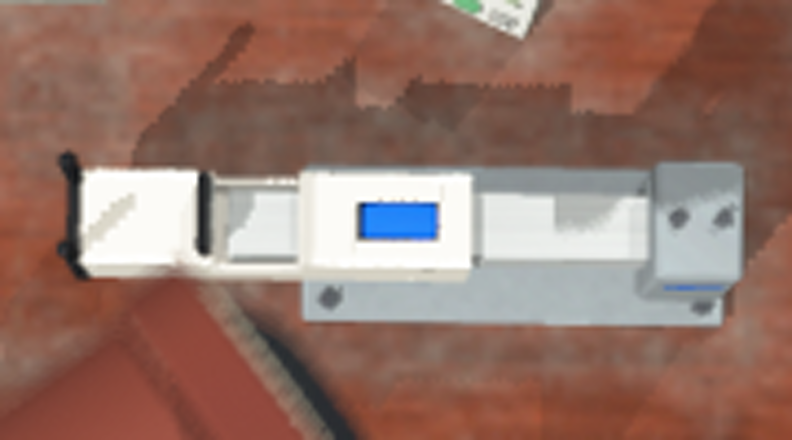

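The button shows in the lock hole in both views: zoom (400,221) from the top and (290,325) from the side. I'll check its height and the slide.

```bash
python3 - <<'E'
from h import *
ys,xs=np.mgrid[:400,:640]
def cen(f,x0,x1,y0,y1,t):
    f=cv2.imread(f).astype(float);w=np.clip(f[:,:,0]-f[:,:,2]-t,0,None);k=np.zeros(w.shape);k[y0:y1,x0:x1]=1;w*=k
    return (w*xs).sum()/w.sum(),(w*ys).sum()/w.sum(),np.ptp(xs[w>20]),np.ptp(ys[w>20])
print(cen("pics/top4r.png",318,345,140,162,60))
c=cen("pics/side4r.png",275,298,195,212,50);print(c)
for z in(.052,.055,.058,.062):print(z,proj("side",[.6576,.1019,z]),proj("top",[.6576,.1019,z]))
def P(x,y,z):return ray("top",((x+.5)/4.4-.5+240,(y+.5)/4.4-.5+100),z)
print("tab near face",P(211,215,.074))
manip.camera("top");s=manip.get_state();print(s["t"],s["joint_velocities"].round(2),s["contact_force"])
E
```

```text
(np.float64(330.2665048042153), np.float64(149.68013224506663), np.int64(16), np.int64(8))
(np.float64(285.5028328611898), np.float64(203.58951841359774), np.int64(7), np.int64(5))
0.052 [286.30821761 205.56075003] [330.56798286 150.87781704]
0.055 [286.25703884 204.35534402] [330.61058356 150.57392387]
0.058 [286.20572279 203.14670431] [330.6534771  150.26794168]
0.062 [286.13708685 201.53013194] [330.71112927 149.85667842]
tab near face [0.65671557 0.18571587 0.074     ]
11.05 [ 0.51  2.48  2.22 -6.22  1.17 -0.86  0.17] [ 1.17130933 -0.29253318  0.04790968]
```

```bash
python3 -m crank '[[0,0,0,0,0,0,0],[0,0,0,0,0,0,0],[0,0,0,0,0,0,0]]'; python3 -c "
from cell import manip
print(manip.finish_job())"
```

```text
t: 11.35
ee_pos: [0.4982, 0.1673, 0.2874]
orientation: [180.0, -0.0, 90.1]
contact_force: [0.6, -0.2, -0.6]
opening: 0.0001
the job is handed in; nothing more can be done
None
```

I extended the blue rest and handed the job in at about 11.4 s; no verdict is reported. With the shut fingers I pressed the blue button onto its stop (force rose to about 8 N). I then pushed the tab along +y to the firm stop, easing up a little partway, and backed off and lifted clear.

**Slide:** in the last top view the tab face was at y ≈ 0.186, against about 0.123 at the start. That puts the tube about 63 mm out.

**Blue button:** it shows through the lock hole in both views. The top-view position matches a fully raised button (about 62 mm). The side-view patch sits about 2 px lower than that height predicts. I put this down to the button's front face being in view as well, but did not check it separately.

**Orange rest and contact:** the orange rest looks unmoved, and the robot ended clear of everything, with contact force at noise level.

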